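# Hold the matching spring clip gaping astride the order card

## Task

Three spring clips, alike but for their width, are parked on the rail: take the one whose jaws are as wide as the upright order card, squeeze it open by its handles and bring it down astride the card's top edge, centred, square and upright, the jaw tips about 2 cm below the edge, one jaw on each side and the clip touching the card nowhere. Finish while still holding it there squeezed wide open, card midway between the jaws, so that I can slide a packing slip in before it shuts. Leave the other two clips, the card's stand and everything else on the bench where they are.

Things in the scene. Friction and masses are not known exactly. Their poses are not given: they have to be found in the camera images.
- clip_b: Middle spring clip: dark steel jaws 48 mm wide, as wide as the card; 60 g. Parked on the rail, jaws down, handles up. Origin: on the pivot (barrel radius 5 mm), mid-width; z up to the handles, y along the jaw edge (along the rail while parked), x across the jaws. Jaw tips 36 mm below the origin, handle tops 40 mm above. Squeezing the handles together along x, from above, opens the jaws and carries the clip.
- clip_a: The narrow clip, jaws 34 mm wide, handles 24 mm wide; otherwise the same pattern, size and axes as the middle clip, parked on the same rail
- clip_c: The wide clip, jaws 64 mm wide, handles 30 mm wide; otherwise the same pattern, size and axes as the middle clip, parked on the same rail
- clip_b_r (a joint): How far one jaw of the 48 mm clip is swung open, rad; the other mirrors it. -0.06 shut on nothing, 0 parked on the rail, 0.34 at the stop (28 mm between the tips; 19 mm at 0.2). Handles: flat plates 27 mm wide, from 7 to 40 mm above the origin; parked they lean outwards, 46 mm over their tops; at the stop upright, 22 mm over their outer faces. Squeeze needed: 3 N at first, 8 N at the stop
- clip_b_mouth (a point): point midway between the jaw tips of the 48 mm clip, 36 mm below its origin; same axes as the clip
- rail: parking rail, fixed: wooden base 70 x 270 x 18 mm with an upright aluminium strip 5 mm thick and 260 mm long, along the base's y axis, top edge 75 mm above the bench. Origin: centre of the base's underside. The clips' barrels rest on the strip's top edge (clip origins 80 mm above the bench), about 85 mm apart in any order
- card: upright stiff white order card, 48 mm wide (along its y) and 4 mm thick (along its x), set in a wooden foot 80 x 90 x 22 mm that stands loose on the bench, 0.6 kg. Origin: centre of the foot's underside; z up
- card_top (a point): middle of the card's top edge, 135 mm above the bench; same axes as the card
- tape_roll: bystander: roll of packing tape lying flat, 90 mm across, 48 mm high; origin at its underside
- tin: bystander: small can, 54 mm across, 75 mm high; origin at its underside
- marker: bystander: black marker pen, 16 mm thick and about 130 mm long, lying down
- parcel: bystander: closed kraft parcel 100 x 140 x 50 mm; origin at its underside
- stapler: bystander: stapler, about 35 x 130 x 52 mm; origin at its underside
Mind the look-alikes: they are no part of the job. Leave any green or turquoise look-alike of the card alone.

How it is judged:
By the outcome, as a careful person would: the job done as asked, in the order asked, and still so for the second after the job is handed in, while the arm keeps its last pose, push and grip.
It also fails if it takes over 38 s, if anything falls off the work surface, if the arm or the gripper's body presses on something with over 40 N, if the wrist force passes 120 N, or if a joint passes its speed limit or range.

## Robot

A 6-joint arm with a two-finger parallel gripper is mounted at the origin on the work surface. World frame = base frame: x ahead of the robot, y to its left, z up, the work surface at z = 0. Lengths are in mm, angles in rad, forces in N, time in s.
With the tool pointing down it reaches from about 300 to 775 mm from the base axis. Payload 14.6 kg.
Tool frame: the origin (TCP) lies midway between the tips of the shut fingers; the grasp point (between the pads) lies 19 mm behind it; y points along the fingers, z is the direction in which the jaws open and shut, and the axes are right-handed (so a half turn about y gives the same grasp; the last joint's range is limited). The gripper opens to 94 mm and grips with 3 to 60 N. Pads are 16 mm wide; open, the fingers measure 119 mm over their backs; the gripper's body (75 mm by 177 mm) begins 78 mm behind the grasp point.
Start: joints at [1.175, 0.3, 1.521, -0, 1.321, -0.067], TCP at [177.596, 520.527, 205.446] pointing down, gripper open.
Joint ranges: [-3.03, 3.03], [-0.79, 2.21], [0.23, 2.52], [-1.04, 4.18], [0, 3.07], [-2.55, 2.55]. Speed limits (rad/s): [2.22, 2.22, 2.57, 3.14, 3.14, 3.14].

## Interface

Orientations are given as [roll, pitch, yaw] about the fixed x, y, z axes, in that order (R = Rz(yaw) Ry(pitch) Rx(roll)).
In Python, from cell import manip gives the robot as it stands.
- The arm moves only by the tool play_rows, never from a script. Its argument "series" is a list of rows, each a list of 3 entries, a list of its own where there are three numbers: the shift along the tool's x, y, z in m, then the turn about the tool's y in rad, then the closure, from 0 (fully open) to 1 (shut). In form: [[[dx, dy, dz], twist, grip], ...]. A call has 1 to 20 rows; each row is the pose to reach, as a shift and turn from the pose measured when the call began, along the tool's axes at that moment; what a row does not reach only later rows make up. A row lasts 1/10 s, in which the tool goes at most 50 mm and 8.59 degrees, less where a joint would pass 70% of its speed; a pose out of reach is approached as far as the arm can. A call with a gripper value outside its range is refused whole. The fingers move at their own pace and stop on an object; "squeeze" is the grip in N (left out, the last holds). Time passes only in rows, so rows that repeat a pose let the fingers close. It gives the time, the measured TCP pose, the force and the opening at its end, in the units of the state.
- manip.read_state(): the state, without advancing time (a new reading comes with each control period).
- manip.camera(name): name is "side" or "top" or "wrist"; returns the picture (400x640x3 uint8, red, green, blue); there is no depth.
- manip.camera_params(name): a dict with "K" (3x3 intrinsics, pixels), "rvec" (rotation vector, rad) and "tvec" (3), from world to camera coordinates, as OpenCV has them. Camera axes: x right, y down, z forward; pixel columns grow to the right and rows downward; lengths in mm; the calibration is good to about 2 mm. A picture is of the moment at which its call begins: read the wrist's pose just before it. camera_params takes no time and is no camera call; for the wrist camera it gives the pose at the moment of the call.
- manip.sign_off(): hands the job in, once; it reports no verdict.
The state is a dict: "clock": time; "joints": joint angles; "qd": joint speeds; "effort": joint torques, N m; "eef_pos": TCP position; "eef_rot": TCP orientation; "wrist_force": force on the tool from outside, world axes, zero at the start; "moment": the same for the moment, N m; "finger_gap": finger opening in mm.
Only numpy, scipy, OpenCV 4.12 (cv2) and the standard library are available. Lean on these libraries where they do the work, as an engineer would, in place of code of your own. Each camera call takes 0.05 s, during which the arm holds its last target. There are 200 camera calls.

## Working session

There is one attempt and no reset: what is moved stays moved. The work goes in short steps, Python scripts to look and compute and a tool call to move; the robot and the scene stay as the last step left them, time stands still between calls to the robot, and variables do not carry over. Pictures are saved under pics/ and viewed, about 8 in all and at most 12, crops included, and the job is handed in when it is done.

Besides the shell and the picture viewer there is one more tool, called after "Request:" by a JSON object that holds its "op" and its "data". play_rows: Moves the arm, as the interface text tells. Its arguments: {"type":"object","properties":{"series":{"type":"array","items":{"type":"array"}},"squeeze":{"type":"number"}},"required":["series"]}

```bash
mkdir -p pics
cat > h.py <<'E'
import numpy as np, cv2
from cell import manip
def P(n):
    p=manip.camera_params(n); return np.array(p["K"],float),cv2.Rodrigues(np.array(p["rvec"],float))[0],np.array(p["tvec"],float).ravel()
def back(p,uv,z):
    K,R,t=p; d=R.T@np.linalg.inv(K)@np.array([uv[0],uv[1],1.]); c=-R.T@t
    return c+d*(z-c[2])/d[2]
def proj(p,X):
    K,R,t=p; x=K@(R@np.array(X,float)+t); return x[:2]/x[2]
def snap(n,f):
    im=np.array(manip.camera(n)); cv2.imwrite(f,im[:,:,::-1]); return im
E
python3 - <<'E'
from h import *
print(manip.read_state())
for n in("top","side","wrist"):
    p=P(n); print(n,p[0].tolist(),(-p[1].T@p[2]).round(),p[1][2].round(2)); snap(n,f"pics/{n}0.png")
E
```

```text
{'clock': 0.0, 'joints': array([ 1.17539059e+00,  3.00490336e-01,  1.52160675e+00,  5.93135856e-06,
        1.32068100e+00, -6.66128771e-02]), 'qd': array([ 1.35139679e-05,  4.62374734e-04,  8.81580486e-05, -5.47035466e-04,
        4.60138887e-04,  5.35190180e-04]), 'effort': array([ 7.72248750e-04, -5.31806266e+01, -3.52737415e+01,  7.07995822e-02,
        2.43999698e-02, -4.64312109e-05]), 'eef_pos': array([177.49957448, 520.28648221, 204.86491895]), 'eef_rot': array([-1.57197874e+00,  8.46386234e-05, -3.28794381e-01]), 'wrist_force': array([-0.07903048, -0.23743573,  1.24747627]), 'moment': array([ 0.00879796, -0.01747096,  0.06312514]), 'finger_gap': 94.08743861742833}
top [[491.50274410005244, 0.0, 322.7183257749233], [0.0, 491.50274410005244, 196.2210758416355], [0.0, 0.0, 1.0]] [ 398.  -15. 1115.] [ 0.19  0.01 -0.98]
side [[504.20915766691377, 0.0, 320.40818933516795], [0.0, 504.20915766691377, 203.87712545963896], [0.0, 0.0, 1.0]] [565. 740. 951.] [ 0.02 -0.66 -0.75]
wrist [[357.99606617822553, 0.0, 317.859622829829], [0.0, 357.99606617822553, 206.3454254188992], [0.0, 0.0, 1.0]] [112. 543. 384.] [ 0.23 -0.08 -0.97]
```

View pics/top0.png

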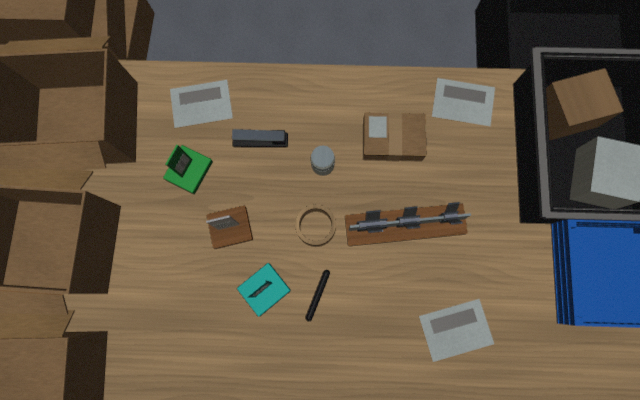

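View pics/side0.png

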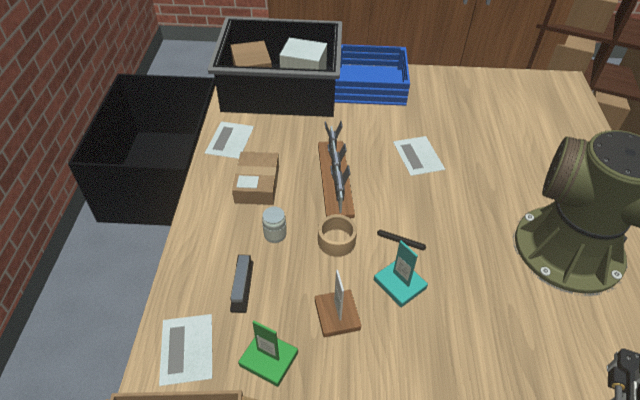

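Top: white card on a wooden foot at (229,222); look-alikes are teal (265,290) and green (187,165). Clips are on the rail at about (373,221), (409,216) and (455,213). Next I'll zoom in on the clips.

Run:
```python
from h import *
a=cv2.imread("pics/top0.png");b=cv2.imread("pics/side0.png")
A=cv2.resize(a[190:250,340:475],None,fx=5.9,fy=5.9,interpolation=3)
B=cv2.resize(a[200:255,200:260],None,fx=4,fy=4,interpolation=3)
C=cv2.resize(b[115:220,310:365],None,fx=2.3,fy=2.3,interpolation=3)
D=cv2.resize(b[265:340,305:370],None,fx=3.2,fy=3.2,interpolation=3)
o=np.zeros((600,800,3),np.uint8); 
x=0
o[:A.shape[0],:A.shape[1]]=A
for i in(B,C,D):
    o[356:356+i.shape[0],x:x+i.shape[1]]=i[:244]; x+=i.shape[1]+5
cv2.imwrite("pics/crop1.png",o)
p=P("top")
for uv,z in(((373,219),90),((409,216),90),((455,213),90),((350,227),75),((469,215),75),((231,216),135),((208,222),135)): print(uv,back(p,uv,z).round())
```

```text
(373, 219) [ 554. -109.   90.]
(409, 216) [ 563. -185.   90.]
(455, 213) [ 572. -282.   90.]
(350, 227) [538. -62.  75.]
(469, 215) [ 571. -316.   75.]
(231, 216) [546. 181. 135.]
(208, 222) [533. 227. 135.]
```

View pics/crop1.png

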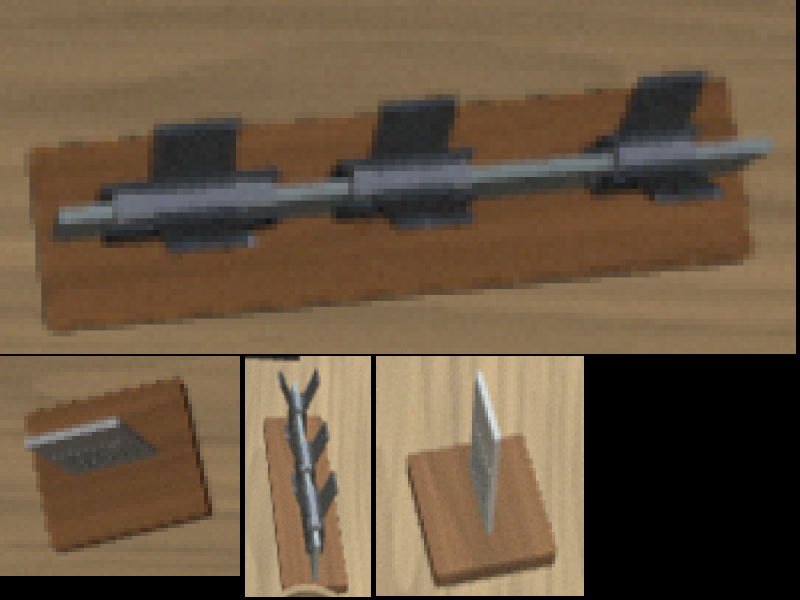

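The barrels measure about 165, 120 and 82 crop pixels, a 64:47:32 ratio. From the left the clips are therefore C, B, A, and I want the middle one at (409.7,220.7). The white card is the only non-coloured one, so I'll compute the first move.

```bash
cat >> h.py <<'E'
from scipy.spatial.transform import Rotation as Ro
def shift(target,yaw=None):
    s=manip.read_state(); R=Ro.from_euler("xyz",s["eef_rot"]).as_matrix()
    d=R.T@(np.array(target,float)-s["eef_pos"])/1000
    print("pos",s["eef_pos"].round(1),"rot",s["eef_rot"].round(4),"t",round(s["clock"],2),"gap",round(s["finger_gap"],1),"F",s["wrist_force"].round(1))
    print("shift",d.round(4),"twist",None if yaw is None else round(s["eef_rot"][2]-yaw,4))
E
python3 - <<'E'
from h import *
p=P("top")
e1=back(p,(349.5,226),75);e2=back(p,(470.8,214),75);b=back(p,(409.7,220.7),85)
d=e1-e2; print(e1,e2,np.linalg.norm(d),"yaw",np.arctan2(-d[0],d[1]),"B",b)
c1=back(p,(206.3,221),135);c2=back(p,(229.7,216.5),135);d=c1-c2
print("card",(c1+c2)/2,np.linalg.norm(d),np.arctan2(-d[0],d[1]))
t=np.arctan2(-(e1-e2)[0],(e1-e2)[1])-np.pi/2
shift([b[0],b[1],220],t); shift([b[0]*.5+90,b[1]*.5+260,260],t)
E
```

```text
[540.30087412 -60.9264878   75.        ] [ 573.00696744 -319.47517062   75.        ] 260.60911328020796 yaw 0.1258304445835217 B [ 553.58542769 -187.37263175   85.        ]
card [539.78169842 207.01068415 135.        ] 47.77923690623435 0.21958823291596827
pos [177.5 520.4 205. ] rot [-1.5717  0.     -0.3288] t 0.15 gap 93.7 F [-1.2  0.2 -0.1]
shift [ 0.5844 -0.0145 -0.5484] twist 1.1162
pos [177.5 520.4 205. ] rot [-1.5717  0.     -0.3288] t 0.15 gap 93.7 F [-1.2  0.2 -0.1]
shift [ 0.2934 -0.0547 -0.274 ] twist 1.1162
```

Request:
{"op": "play_rows", "data": {"series": [[[0.145, -0.05, -0.137], 0.3, 0], [[0.145, -0.05, -0.137], 0.3, 0], [[0.145, -0.05, -0.137], 0.3, 0], [[0.293, -0.055, -0.274], 0.6, 0], [[0.293, -0.055, -0.274], 0.6, 0], [[0.293, -0.055, -0.274], 0.6, 0], [[0.293, -0.055, -0.274], 0.6, 0], [[0.44, -0.05, -0.41], 0.9, 0], [[0.44, -0.05, -0.41], 0.9, 0], [[0.44, -0.05, -0.41], 0.9, 0], [[0.44, -0.05, -0.41], 0.9, 0], [[0.584, -0.015, -0.548], 1.116, 0], [[0.584, -0.015, -0.548], 1.116, 0], [[0.584, -0.015, -0.548], 1.116, 0], [[0.584, -0.015, -0.548], 1.116, 0], [[0.584, -0.015, -0.548], 1.116, 0], [[0.584, -0.015, -0.548], 1.116, 0], [[0.584, -0.015, -0.548], 1.116, 0]]}}

```text
clock: 1.95
eef_pos: [553.1, -187.7, 219.3]
eef_rot: [-1.573, 0.0, -1.447]
wrist_force: [0.7, 0.6, 0.8]
finger_gap: 93.9
```

Run:
```python
from h import *
shift([556,-187,220],-1.445)
p=P("wrist"); im=snap("wrist","pics/w1.png")
print((-p[1].T@p[2]).round(1)); np.savez("w1.npz",K=p[0],R=p[1],t=p[2])
```

```text
pos [ 553.1 -187.7  219.3] rot [-1.5729e+00  3.0000e-04 -1.4466e+00] t 1.95 gap 93.9 F [0.7 0.6 0.8]
shift [-0.0003 -0.0007  0.0029] twist -0.0016
[ 545.3 -118.9  397.9]
```

View pics/w1.png

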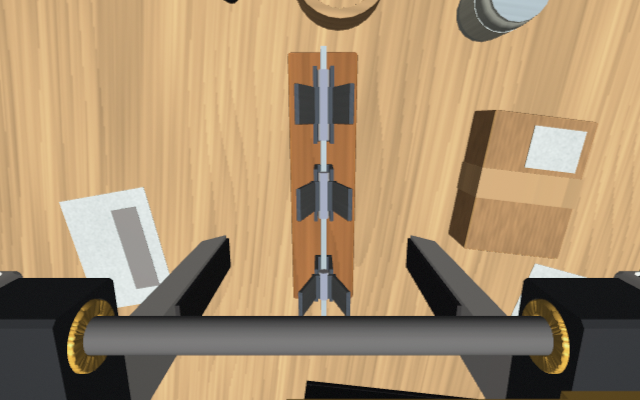

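The wrist view shows B at (323,195) with A nearest at (323,280) and C furthest at (323,100). The rail runs vertically in the image, so the yaw is right. I'll zoom for precise points.

Run:
```python
import cv2
a=cv2.imread("pics/w1.png")[155:235,280:370]
cv2.imwrite("pics/c2.png",cv2.resize(a,None,fx=7,fy=7,interpolation=2))
```

```text
(no output)
```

View pics/c2.png

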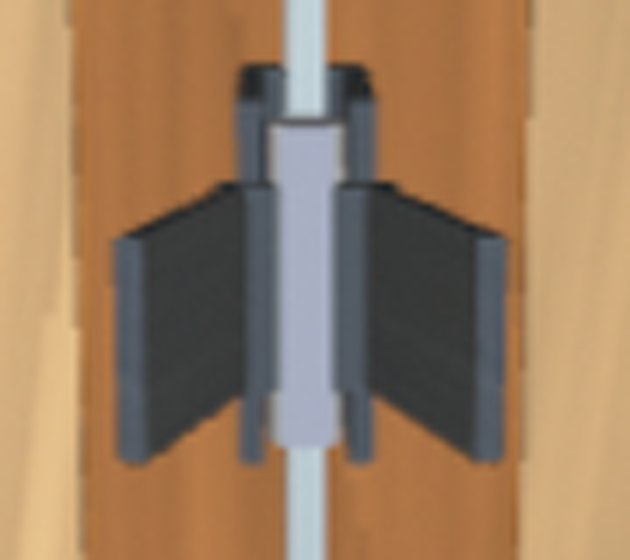

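Run:
```python
from h import *
z=np.load("w1.npz"); p=(z["K"],z["R"],z["t"])
f=lambda u,v:(280+(u+.5)/7-.5,155+(v+.5)/7-.5)
q={n:back(p,f(*uv),h) for n,uv,h in(("HL0",(116,235),120),("HL1",(120,462),120),("HR0",(507,235),120),("HR1",(502,462),120),("b0",(307,122),85),("b1",(306,447),84))}
for n in q: print(n,q[n].round(1))
H=sum(q[n] for n in q if n[0]=="H")/4; B=(q["b0"]+q["b1"])/2
print("H",H,"B",B,"w",np.linalg.norm(q["HL0"]-q["HR0"]),np.linalg.norm(q["HL0"]-q["HL1"]),np.linalg.norm(q["b0"]-q["b1"]))
d=q["b0"]-q["b1"];print(np.arctan2(-d[0],d[1]))
s=manip.read_state(); print("tcp proj",proj(p,s["eef_pos"]))
g=[back(p,uv,219.3) for uv in((229,238),(408,238))]; print(g,sum(g)/2)
```

```text
HL0 [ 534.5 -174.6  120. ]
HL1 [ 537.9 -201.1  120. ]
HR0 [ 578.3 -169.2  120. ]
HR1 [ 581.6 -195.6  120. ]
b0 [ 555.4 -164.3   85. ]
b1 [ 560.7 -206.7   84. ]
H [ 558.08089068 -185.1219328   120.        ] B [ 558.0580544  -185.51512876   84.5       ] w 44.11526954178287 26.652211876916127 42.721363643074085
0.12547002881789224
tcp proj [317.01838059 250.60605819]
[array([ 506.26650628, -185.621186  ,  219.3       ]), array([ 599.60145022, -173.88668827,  219.3       ])] [ 552.93397825 -179.75393714  219.3       ]
```

Run:
```python
from h import *
shift([558,-185.3,94],-1.4453)
```

```text
pos [ 553.  -186.5  220. ] rot [-1.5720e+00 -1.0000e-04 -1.4453e+00] t 2.0 gap 93.7 F [0.4 0.8 0.1]
shift [-0.0006  0.126   0.0052] twist -0.0
```

Request:
{"op": "play_rows", "data": {"series": [[[-0.0006, 0, 0.0052], 0, 0], [[-0.0006, 0.03, 0.0052], 0, 0], [[-0.0006, 0.06, 0.0052], 0, 0], [[-0.0006, 0.085, 0.0052], 0, 0], [[-0.0006, 0.105, 0.0052], 0, 0], [[-0.0006, 0.12, 0.0052], 0, 0], [[-0.0006, 0.126, 0.0052], 0, 0], [[-0.0006, 0.126, 0.0052], 0, 0], [[-0.0006, 0.126, 0.0052], 0, 0], [[-0.0006, 0.126, 0.0052], 0, 0]]}}

```text
clock: 3.0
eef_pos: [558.4, -185.4, 95.1]
eef_rot: [-1.571, -0.001, -1.445]
wrist_force: [-0.5, 0.5, -0.1]
finger_gap: 94.3
```

Run:
```python
from h import *
for _ in range(3): shift([558,-185.3,94],-1.4453); im=snap("wrist","pics/w2.png")
s=snap("side","pics/s2.png")
a=cv2.imread("pics/w2.png")[120:320,200:450]; b=cv2.imread("pics/s2.png")[100:230,280:400]
o=np.zeros((600,790,3),np.uint8); A=cv2.resize(a,None,fx=1.7,fy=1.7,interpolation=2);B=cv2.resize(b,None,fx=3,fy=3,interpolation=2)
o[:A.shape[0],:A.shape[1]]=A;o[:B.shape[0],425:425+B.shape[1]]=B; cv2.imwrite("pics/c3.png",o[:400])
```

```text
pos [ 558.4 -185.4   95.1] rot [-1.5707e+00 -8.0000e-04 -1.4453e+00] t 3.0 gap 94.3 F [-0.5  0.5 -0.1]
shift [-0.0002  0.0011 -0.0004] twist 0.0
pos [ 558.3 -185.4   94.9] rot [-1.5708e+00 -7.0000e-04 -1.4453e+00] t 3.05 gap 93.8 F [-0.6  0.2  0.3]
shift [-0.0002  0.0009 -0.0003] twist -0.0
pos [ 558.2 -185.4   94.8] rot [-1.5710e+00 -6.0000e-04 -1.4453e+00] t 3.1 gap 94.2 F [0.2 0.8 0. ]
shift [-0.0002  0.0008 -0.0002] twist -0.0
```

View pics/c3.png

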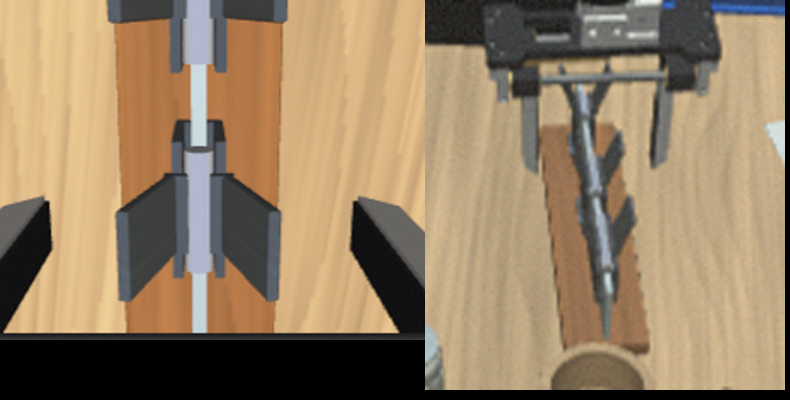

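Request:
{"op": "play_rows", "data": {"series": [[[0, 0.001, -0.0002], 0, 0.4], [[0, 0.001, -0.0002], 0, 0.45], [[0, 0.001, -0.0002], 0, 0.5], [[0, 0.001, -0.0002], 0, 0.55], [[0, 0.001, -0.0002], 0, 0.6], [[0, 0.001, -0.0002], 0, 0.65], [[0, 0.001, -0.0002], 0, 0.7], [[0, 0.001, -0.0002], 0, 0.75], [[0, 0.001, -0.0002], 0, 0.8], [[0, 0.001, -0.0002], 0, 0.9], [[0, 0.001, -0.0002], 0, 1], [[0, 0.001, -0.0002], 0, 1], [[0, 0.001, -0.0002], 0, 1], [[0, 0.001, -0.0002], 0, 1]], "squeeze": 20}}

```text
clock: 4.6
eef_pos: [558.2, -185.9, 95.5]
eef_rot: [-1.57, -0.002, -1.445]
wrist_force: [-6.8, 0.8, 17.3]
finger_gap: 17.6
```

Run:
```python
from h import *
shift([558,-185.3,94],-1.4453); im=snap("wrist","pics/w3.png")
cv2.imwrite("pics/c4.png",cv2.resize(im[140:400,220:420,::-1],None,fx=2.2,fy=2.2,interpolation=2))
```

```text
pos [ 558.2 -185.9   95.5] rot [-1.5702 -0.0018 -1.4454] t 4.6 gap 17.6 F [-6.8  0.8 17.3]
shift [-0.0007  0.0015 -0.0001] twist -0.0001
```

View pics/c4.png

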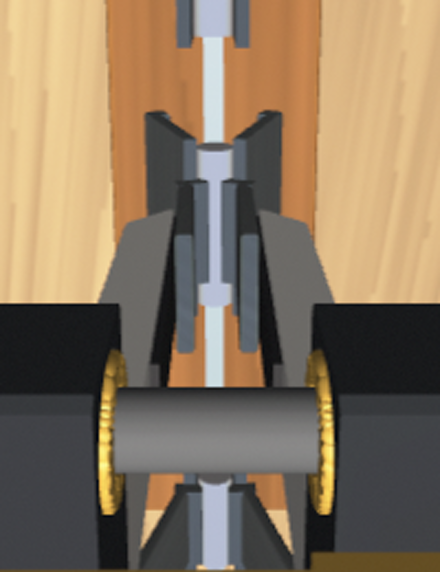

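The clip is squeezed to a 17.6 mm gap, slightly past its stop, and opened evenly, with a 17 N reaction off the rail. I'll ease the grip to 12 N and lift.

Request:
{"op": "play_rows", "data": {"series": [[[0, 0, 0], 0, 1], [[0, 0, 0], 0, 1], [[0, -0.005, 0], 0, 1], [[0, -0.015, 0], 0, 1], [[0, -0.035, 0], 0, 1], [[0, -0.065, 0], 0, 1], [[0, -0.105, 0], 0, 1], [[0, -0.145, 0], 0, 1], [[0, -0.165, 0], 0, 1], [[0, -0.165, 0], 0, 1], [[0, -0.165, 0], 0, 1]], "squeeze": 12}}

```text
clock: 5.75
eef_pos: [557.8, -185.6, 259.9]
eef_rot: [-1.571, -0.002, -1.445]
wrist_force: [-0.8, 0.2, -1.9]
finger_gap: 18.1
```

Run:
```python
from h import *
shift([540,207,260],0.2196-np.pi/2); im=snap("wrist","pics/w4.png"); s=snap("side","pics/s4.png")
A=cv2.resize(im[140:400,220:420,::-1],None,fx=2,fy=2,interpolation=2);B=cv2.resize(s[20:220,270:400,::-1],None,fx=2.6,fy=2.6,interpolation=2)
o=np.zeros((520,740,3),np.uint8);o[:,:400]=A;o[:B.shape[0],401:401+B.shape[1]]=B;cv2.imwrite("pics/c5.png",o)
```

```text
pos [ 557.8 -185.6  259.9] rot [-1.5706 -0.0016 -1.4453] t 5.75 gap 18.1 F [-0.8  0.2 -1.9]
shift [-0.3917 -0.0007  0.0314] twist -0.0941
```

View pics/c5.png

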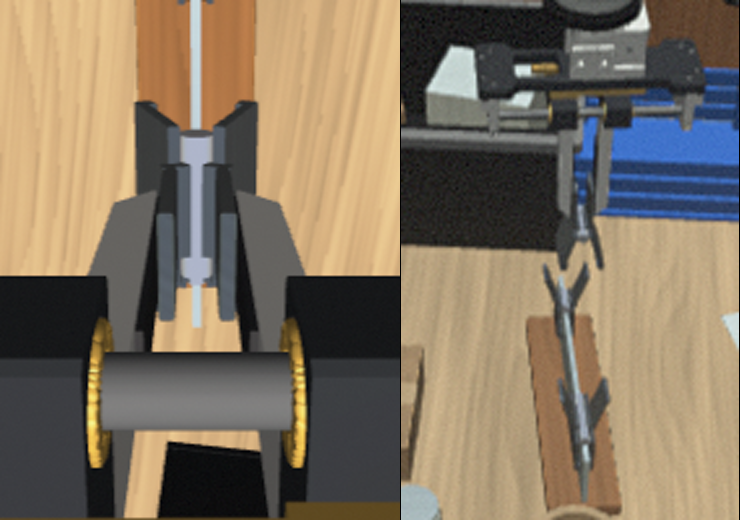

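The clip is lifted, open and upright, and the other two still sit on the rail. I'll stop about 75 mm short of the card so the wrist camera sees it directly.

Request:
{"op": "play_rows", "data": {"series": [[[-0.05, 0, 0.004], -0.02, 1], [[-0.1, 0, 0.008], -0.05, 1], [[-0.15, 0, 0.013], -0.07, 1], [[-0.2, 0, 0.017], -0.094, 1], [[-0.25, 0, 0.022], -0.094, 1], [[-0.29, 0, 0.026], -0.094, 1], [[-0.315, 0, 0.031], -0.094, 1], [[-0.315, 0, 0.031], -0.094, 1], [[-0.315, 0, 0.031], -0.094, 1], [[-0.315, 0, 0.031], -0.094, 1]]}}

```text
clock: 6.85
eef_pos: [548.9, 129.9, 258.0]
eef_rot: [-1.574, -0.001, -1.352]
wrist_force: [0.3, -0.1, 0.0]
finger_gap: 18.4
```

Run:
```python
from h import *
shift([540,207,260],0.2196-np.pi/2)
p=P("wrist"); np.savez("w5.npz",K=p[0],R=p[1],t=p[2]); im=snap("wrist","pics/w5.png")
print(proj(p,[540,207,135]))
o=cv2.resize(im[100:400,200:460,::-1],None,fx=2,fy=2,interpolation=2); cv2.imwrite("pics/c6.png",o)
```

```text
pos [548.9 129.9 258. ] rot [-1.5735e+00 -6.0000e-04 -1.3523e+00] t 6.85 gap 18.4 F [ 0.3 -0.1  0. ]
shift [-0.0772 -0.002   0.0081] twist -0.0012
[327.58731048 107.45526527]
```

View pics/c6.png

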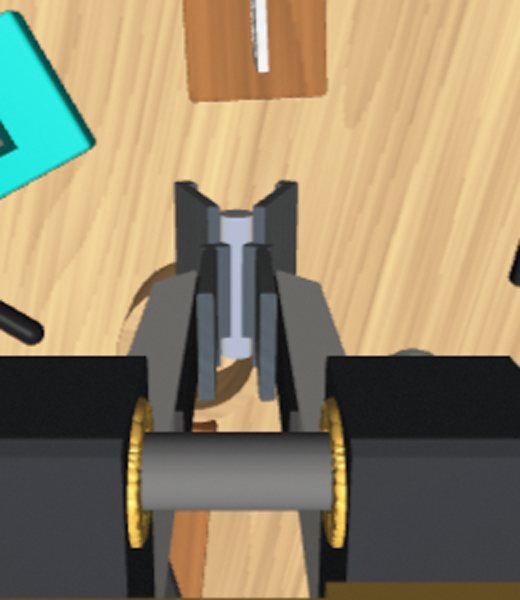

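Run:
```python
from h import *
im=cv2.imread("pics/w5.png").astype(int); z=np.load("w5.npz"); p=(z["K"],z["R"],z["t"])
sub=im[60:145,300:350]; m=((sub.min(2)>170)&(sub.max(2)-sub.min(2)<22)).astype(np.uint8)
n,l,s,c=cv2.connectedComponentsWithStats(m); print(s[1:][s[1:,4]>20])
k=1+np.argmax(s[1:,4])
for r in range(0,85,6):
    x=np.where(l[r]==k)[0]; print(r+60,(x.min()+300,x.max()+300) if len(x) else None)
pts=np.argwhere(l==k)[:,::-1].astype(np.float32); rc=cv2.minAreaRect(pts); bx=cv2.boxPoints(rc)+[300,60]; print(rc,bx)
w=[back(p,q,135)for q in bx]; print(np.round(w,1), np.mean(w,0).round(1))
# clip in tool frame from barrel ends (side silhouette mid, axis height TCP-14)
e=manip.read_state()["eef_pos"]; b0=back(p,(318.3,206),258-14+4);b1=back(p,(318.3,277.5),258-14+4);print(b0,b1,(b0+b1)/2,np.linalg.norm(b0-b1))
d=b0-b1;print("clip yaw",np.arctan2(-d[0],d[1]))
cv2.imwrite("pics/cardz.png",cv2.resize(im[60:145,290:360].astype(np.uint8),None,fx=7,fy=7,interpolation=2))
```

```text
[[ 27  15   7  61 304]]
60 None
66 None
72 None
78 (np.int64(327), np.int64(331))
84 (np.int64(327), np.int64(331))
90 (np.int64(327), np.int64(331))
96 (np.int64(327), np.int64(331))
102 (np.int64(327), np.int64(332))
108 (np.int64(328), np.int64(332))
114 (np.int64(328), np.int64(332))
120 (np.int64(328), np.int64(332))
126 (np.int64(328), np.int64(333))
132 (np.int64(329), np.int64(333))
138 None
144 None
((29.685617446899414, 45.01164245605469), (60.18095779418945, 5.144620895385742), 87.87889862060547) [[326.00136948  75.0369873 ]
 [331.14246368  74.84657288]
 [333.36986542 134.98629761]
 [328.22877121 135.17671204]]
[[533.2 231.  135. ]
 [537.2 232.  135. ]
 [549.6 186.6 135. ]
 [545.5 185.6 135. ]] [541.4 208.8 135. ]
[544.60156999 152.21161581 248.        ] [553.73762473 111.15914563 248.        ] [549.16959736 131.68538072 248.        ] 42.05678071476716
clip yaw 0.21897727357289662
```

Run:
```python
from h import *
e=manip.read_state()["eef_pos"]
shift([e[0]-7.8,e[1]+77.4,200],-1.307)
```

```text
pos [548.9 129.8 258.2] rot [-1.5731e+00 -6.0000e-04 -1.3527e+00] t 6.9 gap 18.2 F [ 0.2 -0.7 -0.4]
shift [-0.0773  0.0582  0.0093] twist -0.0457
```

Request:
{"op": "play_rows", "data": {"series": [[[-0.03, 0, 0.004], -0.02, 1], [[-0.06, 0, 0.0085], -0.046, 1], [[-0.0773, 0, 0.0093], -0.046, 1], [[-0.0773, 0, 0.0093], -0.046, 1], [[-0.0773, 0.02, 0.0093], -0.046, 1], [[-0.0773, 0.04, 0.0093], -0.046, 1], [[-0.0773, 0.055, 0.0093], -0.046, 1], [[-0.0773, 0.058, 0.0093], -0.046, 1], [[-0.0773, 0.058, 0.0093], -0.046, 1], [[-0.0773, 0.058, 0.0093], -0.046, 1], [[-0.0773, 0.058, 0.0093], -0.046, 1]]}}

```text
clock: 8.0
eef_pos: [541.5, 207.1, 201.1]
eef_rot: [-1.572, -0.0, -1.307]
wrist_force: [0.9, -0.0, -1.4]
finger_gap: 18.2
```

Run:
```python
from h import *
shift([541.1,207.2,165],-1.307)
p=P("wrist"); np.savez("w6.npz",K=p[0],R=p[1],t=p[2]); im=snap("wrist","pics/w6.png"); s=snap("side","pics/s6.png")
q=P("side"); print("card top in side",proj(q,[541.4,208.8,135]),"wrist",proj(p,[541.4,208.8,135]))
A=cv2.resize(im[80:300,240:400,::-1],None,fx=2.7,fy=2.7,interpolation=2);B=cv2.resize(s[200:345,300:378,::-1],None,fx=4.1,fy=4.1,interpolation=2)
o=np.zeros((600,790,3),np.uint8);o[:A.shape[0],:A.shape[1]]=A;o[:B.shape[0],435:435+B.shape[1]]=B;cv2.imwrite("pics/c7.png",o)
```

```text
pos [541.5 207.1 201.1] rot [-1.5718e+00 -5.0000e-04 -1.3070e+00] t 8.0 gap 18.2 F [ 0.9 -0.  -1.4]
shift [-0.0003  0.0361 -0.0003] twist 0.0
card top in side [339.54648378 279.76157535] wrist [317.7449943  215.73781289]
```

View pics/c7.png

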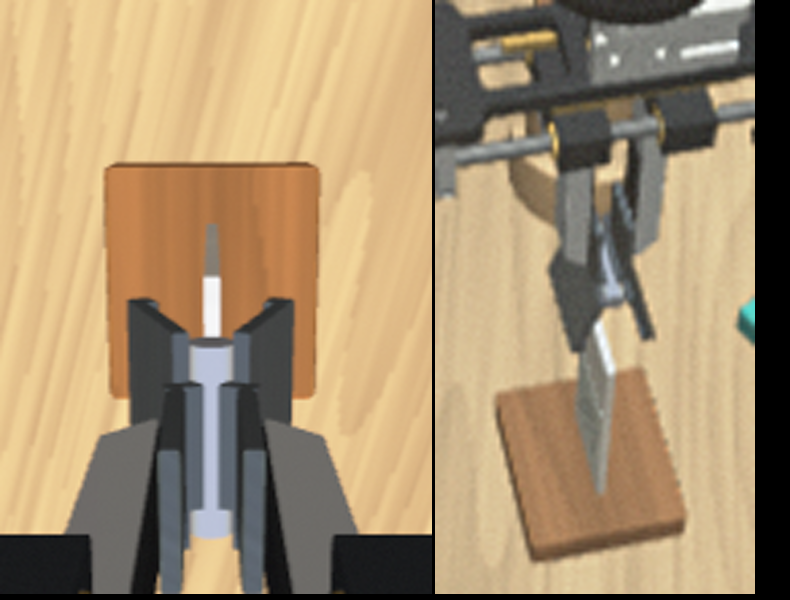

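The wrist view is square: card at crop column 212, barrel at 211, jaw tips at 128 and 294 (mid 211). Next I'll check the along-card offset from the far card end (row 276) and the jaw tip ends (row 299).

Run:
```python
from h import *
z=np.load("w6.npz"); p=(z["K"],z["R"],z["t"])
f=lambda u,v:(240+(u+.5)/2.7-.5,80+(v+.5)/2.7-.5)
ax=np.array([-np.sin(.264),np.cos(.264),0]); nx=np.array([np.cos(.264),np.sin(.264),0]); T=np.array([541.5,207.1,0])
for n,uv,h in(("cardL",(203,276),135),("cardR",(221,276),135),("tipL",(128,299),150),("tipR",(294,299),150),("tipLi",(152,302),150),("tipRi",(268,302),150),("bar0",(191,341),191),("bar1",(231,341),191),("barN",(211,535),191),("foot0",(107,165),22),("foot1",(318,165),22)):
    w=back(p,f(*uv),h)-T; print(n,"along",(w@ax).round(1),"across",(w@nx).round(1))
```

```text
cardL along 26.0 across -1.6
cardR along 26.0 across 3.0
tipL along 23.0 across -19.7
tipR along 23.0 across 20.5
tipLi along 22.2 across -13.9
tipRi along 22.2 across 14.2
bar0 along 22.6 across -3.6
bar1 along 22.6 across 4.5
barN along -19.6 across 0.4
foot0 along 47.0 across -37.6
foot1 along 47.0 across 39.4
```

Run:
```python
from h import *
z=np.load("w1.npz"); p=(z["K"],z["R"],z["t"])
f=lambda u,v:(280+(u+.5)/7-.5,155+(v+.5)/7-.5)
ax=np.array([-np.sin(.1255),np.cos(.1255),0]); T=np.array([558.1,-185.4,0])
for n,uv,h in(("tipL",(245,65),44),("tipR",(365,65),44),("bar0",(306,122),85),("barN",(306,447),85),("H0",(507,235),120),("H1",(502,462),120)):
    print(n,((back(p,f(*uv),h)-T)@ax).round(1))
z=np.load("w6.npz"); p=(z["K"],z["R"],z["t"])
# predict features now for clip centre offset c, pitch a about the tool z (along-vertical plane)
from scipy.optimize import least_squares
a2=np.array([-np.sin(.264),np.cos(.264),0]);n2=np.array([np.cos(.264),np.sin(.264),0])
g=lambda u,v:(240+(u+.5)/2.7-.5,80+(v+.5)/2.7-.5)
obs=[((128,299),-17,24,-35),((294,299),17,24,-35),((211,341),0,21.3,5),((211,535),0,-21.3,5)]
def res(v):
    c,dz,al=v;out=[]
    for uv,x,y,h in obs:
        y2=c+y*np.cos(al)-h*np.sin(al);h2=dz+y*np.sin(al)+h*np.cos(al)
        out.append(proj(p,np.array([541.5,207.1,201.1])+a2*y2+n2*x+np.array([0,0,h2]))[1]-g(*uv)[1])
    return out
r=least_squares(res,[0,-14,0]);print(r.x,r.fun)
```

```text
tipL 23.3
tipR 23.3
bar0 21.2
barN -21.2
H0 13.6
H1 -13.1
[ -0.22584224 -19.54000104  -0.04821043] [-3.21187810e-03  3.21173022e-03  1.15098459e-07 -2.28444890e-07]
```

The clip's features sit at the same wrist-image pixels as when it was gripped on the rail, so it hasn't slipped or pitched. The card is about 1.5 mm further along and 0.4 mm across. I'll correct that, then descend 35 mm.

Request:
{"op": "play_rows", "data": {"series": [[[-0.0015, 0, 0.0004], 0, 1], [[-0.0015, 0, 0.0004], 0, 1], [[-0.0015, 0.005, 0.0004], 0, 1], [[-0.0015, 0.01, 0.0004], 0, 1], [[-0.0015, 0.015, 0.0004], 0, 1], [[-0.0015, 0.02, 0.0004], 0, 1], [[-0.0015, 0.025, 0.0004], 0, 1], [[-0.0015, 0.03, 0.0004], 0, 1], [[-0.0015, 0.034, 0.0004], 0, 1], [[-0.0015, 0.035, 0.0004], 0, 1], [[-0.0015, 0.035, 0.0004], 0, 1], [[-0.0015, 0.035, 0.0004], 0, 1], [[-0.0015, 0.035, 0.0004], 0, 1]]}}

```text
clock: 9.4
eef_pos: [541.4, 208.7, 166.0]
eef_rot: [-1.572, -0.0, -1.307]
wrist_force: [-0.7, -0.1, -0.9]
finger_gap: 17.9
```

Run:
```python
from h import *
shift([541.5,208.5,166],-1.307)
p=P("wrist"); np.savez("w7.npz",K=p[0],R=p[1],t=p[2]); im=snap("wrist","pics/w7.png"); s=snap("side","pics/s7.png")
A=cv2.resize(im[80:300,240:400,::-1],None,fx=2.7,fy=2.7,interpolation=2);B=cv2.resize(s[230:345,300:378,::-1],None,fx=4.5,fy=4.5,interpolation=2)
o=np.zeros((600,790,3),np.uint8);o[:A.shape[0],:A.shape[1]]=A;o[:B.shape[0],435:435+B.shape[1]]=B;cv2.imwrite("pics/c8.png",o)
```

```text
pos [541.4 208.7 166. ] rot [-1.5718e+00 -4.0000e-04 -1.3068e+00] t 9.4 gap 17.9 F [-0.7 -0.1 -0.9]
shift [0.0002 0.     0.    ] twist 0.0002
```

View pics/c8.png

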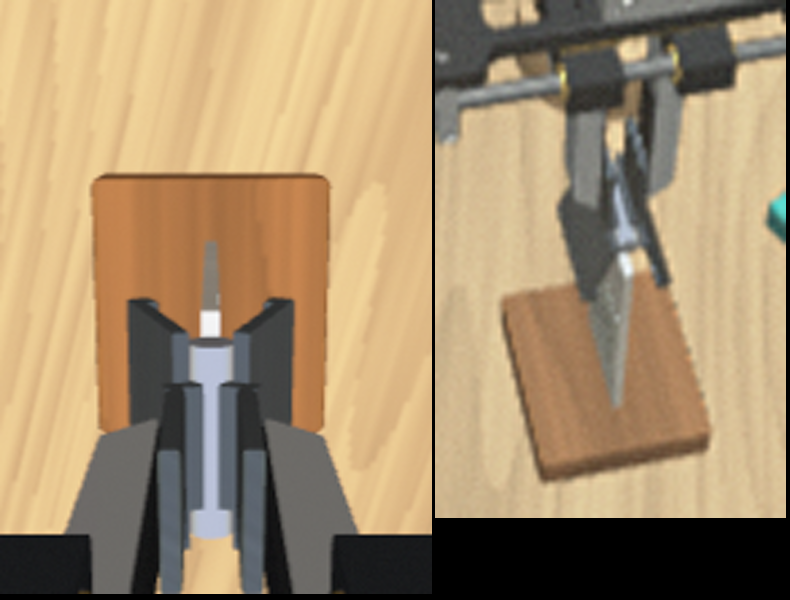

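Astride the card, no contact force. The card end (row 310) suggests a possible 1–2 mm residual along the card, and I want to exclude pitch. The last view compares the pre-grip image with the current one at high zoom.

Run:
```python
import cv2,numpy as np
o=[cv2.resize(cv2.imread(f"pics/{n}.png")[185:304,278:358],None,fx=5,fy=5,interpolation=2) for n in("w2","w7")]
o=np.hstack(o)
for r in range(0,595,50): o[r,390:410]=(0,0,255)
cv2.imwrite("pics/c9.png",o)
```

```text
(no output)
```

View pics/c9.png

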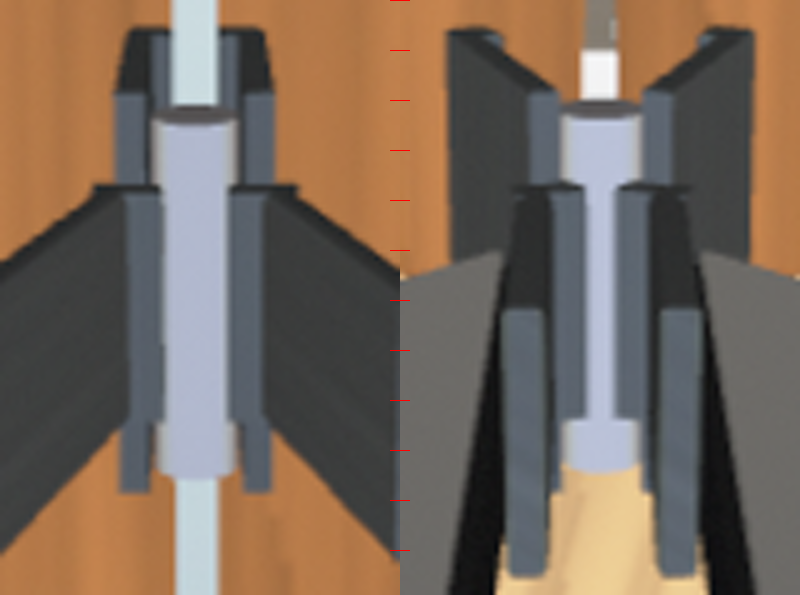

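Pitch is excluded: the barrel ends at rows 112 and 470 are shifted equally from the parked 120 and 477. Across the card it is exact, with card, barrel and tips all centred on column 600. I'll nudge 0.6 mm along the card and settle.

Request:
{"op": "play_rows", "data": {"series": [[[-0.0006, 0, 0], 0, 1], [[-0.0006, 0, 0], 0, 1], [[-0.0006, 0, 0], 0, 1], [[-0.0006, 0, 0], 0, 1], [[-0.0006, 0, 0], 0, 1]]}}

```text
clock: 10.0
eef_pos: [541.2, 209.3, 166.0]
eef_rot: [-1.572, -0.0, -1.307]
wrist_force: [-0.5, 0.2, -1.0]
finger_gap: 18.2
```

Run:
```python
from h import *
shift([541.4,209.3,166],-1.307)
a=cv2.imread("pics/s0.png") 
z0=cv2.imread("pics/side0.png").astype(int); z1=snap("side","pics/s8.png")[:,:,::-1].astype(int); z6=cv2.imread("pics/s6.png").astype(int)
for n,(r0,r1,c0,c1) in dict(railAC=(120,215,315,360),tape=(215,255,315,357),tin=(205,243,260,290),parcel=(150,205,230,282),stapler=(250,315,228,255),marker=(228,252,372,430),green=(318,385,238,300),teal=(238,305,372,430)).items(): print(n,abs(z1-z0)[r0:r1,c0:c1].mean().round(1))
print("foot vs before descent",abs(z1-z6)[312:340,312:365].mean().round(1))
print(manip.sign_off())
```

```text
pos [541.2 209.3 166. ] rot [-1.5720e+00 -4.0000e-04 -1.3067e+00] t 10.0 gap 18.2 F [-0.5  0.2 -1. ]
shift [ 0.0001 -0.      0.0002] twist 0.0003
railAC 42.7
tape 50.9
tin 23.6
parcel 21.0
stapler 19.2
marker 29.0
green 20.4
teal 21.2
foot vs before descent 2.4
the job is handed in; nothing more can be done
None[ WARN:0@0.539] global loadsave.cpp:275 findDecoder imread_('pics/s0.png'): can't open/read file: check file path/integrity
```

The middle, 48 mm clip is squeezed open and held astride the white card. I handed the job in at about 10 s, with the arm still holding it at 12 N.

**Last checks that agreed:**
- **Across the card:** card, barrel and jaw tips all share the same centre column in the wrist view.
- **Square and upright:** the clip matches the card's yaw (about 0.264 rad), and I saw no measurable pitch or slip since the grasp.
- **Depth:** the jaw tips are about 20 mm below the card's top edge, worked out from the arm height and the given card height.
- **Contact:** wrist force was about 1 N, and the foot looked unmoved by the descent (mean picture difference 2.4).

**Checks that were weak or disagreed:**
- **Along the card:** the barrel and the jaw tips gave estimates up to 2.5 mm apart. I settled on a value between them and nudged the last 0.6 mm, so centring lengthwise is good to about 1–1.5 mm.
- **Finger gap:** it read about 18 mm, although the handles should measure 22 mm at the stop. The clip may be pressed slightly past its stop.
- **Other objects:** my before/after picture comparison of the bystanders was not usable, with differences of about 20–50 everywhere. I think that is the arm's shadow and occlusion, but I did not check. The other two clips still looked parked right after the lift, and no move was planned to touch anything else.

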